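Tap the stoppered flask to the middle of the balance pan

TASK

The little stoppered flask was set down near the edge of the balance's round pan, where it would spoil the weighing. With light taps or pushes of the fingertips, nudge it to the middle of the pan and leave it standing there upright. It is wobbly: do not knock it over, strike it hard, pinch it or lift it, and leave the dish, loose stopper, thermometer case and dispenser bottle around the balance alone.

Things in the scene. Friction and masses are not known exactly. Their poses are not given: they have to be found in the camera images.
- flask: Squat clear-glass flask with orange stopper, round, 67 mm high, about 90 g, top-heavy. Origin: centre of its underside, z up its axis. Foot 32 mm across; bulb widest (50 mm) 21 mm up, where an upright finger touches it; neck 20 mm, stopper 27 mm. It stands 20 to 28 mm off the pan's middle, in any direction. Pushed slowly at the bulb it slides and stops with the finger; pushed higher it tips.
- pan_top (a point): Centre of the upper face of the balance's round flat steel pan, 90 mm across, 4 mm thick, fixed (it does not give or turn); the upper face is 72 mm above the work surface. The flask stands on it. Directions of its x and y axes mean nothing (the pan is round); z is up.
- balance: Compact white laboratory balance, fixed, 190 mm (x, front to back) by 160 mm (y) by 52 mm high, with a flat top (grey collar up to 55 mm under the pan). Origin at the centre of its underside; the pan's centre lies 20 mm towards its own +x from there; nothing on it rises above the pan.
- dish: Bystander: white porcelain dish, 84 mm across, 30 mm high, on the work surface beside the balance (its own +y side). Origin at the centre of its underside.
- stopper: Bystander: loose orange silicone stopper standing on the work surface on the balance's -y side, 32 mm across, 28 mm high. Origin at the centre of its underside.
- case: Bystander: flat-sided glass thermometer case lying on the work surface beyond the balance (its +x side), 170 mm long along its own y, 20 mm wide, 16 mm high. Origin under its middle.
- dispenser: Bystander: amber glass bottle with a white twist-lock dispenser cap, 72 mm across, 152 mm high, on the work surface on the balance's -y side, 200 to 240 mm from its middle. Origin at the centre of its underside.

How it is judged:
By the outcome, as a careful person would: the job done as asked, in the order asked, and still so for the second after the job is handed in, with the robot touching nothing.
It also fails if it takes over 45 s, if anything falls off the work surface, if the arm or the gripper's body presses on something with over 40 N, if the wrist force passes 120 N, or if a joint passes its speed limit or range.

ROBOT

A 7-joint arm with a two-finger parallel gripper is mounted at the origin on the work surface. World frame = base frame: x ahead of the robot, y to its left, z up, the work surface at z = 0. Lengths are in m, angles in degrees, forces in N, time in s.
With the tool pointing down it reaches from about 0.4 to 0.875 m from the base axis. Payload 6.5 kg.
Tool frame: the origin (TCP) lies on the centre line of the jaws, within the pads' length; the fingertips stand 14 mm ahead of it and the grasp point (between the pads) lies 5 mm behind it; z points along the fingers, y is the direction in which the jaws open and shut (so a half turn about z gives the same grasp; the last joint's range is limited). The gripper opens to 85 mm and grips with 20 to 120 N. Pads are 22 mm wide; open, the fingers measure 114 mm over their backs; the gripper's body (76 mm by 85 mm) begins 54 mm behind the grasp point. The pads swing forward as they close: fully open they stand 13 mm farther back than shut.
Start: joints at [66.452, 30.733, -0.252, 88.115, 0.149, 61.152, -4.079], TCP at [0.22, -0.612, 0.245] pointing down, gripper open.
Joint ranges: [-154.64, 154.64], [-21.42, 123.67], [-72.66, 72.17], [13.99, 137.28], [-74.86, 254.86], [10.95, 109.41], [-158.01, 158.01]. Speed limits (degrees/s): [136.94, 136.94, 180, 180, 180, 180, 180].

INTERFACE

Orientations are given as a 3x3 rotation matrix whose columns are the frame's x, y, z axes.
In Python, from cell import monitor, cams, order gives the robot as it stands. The module is installed in compiled form; this text tells all that it offers.
- The arm moves only by the tool move_arm, never from a script. Its argument "plan" is text: rows parted by semicolons, each of 6 numbers parted by spaces: the shift along the tool's x, y, z in m, then the turn, a rotation vector about the tool's x, y, z in degrees. A call has 1 to 5 rows; each row is the pose to reach, as a shift and turn from the pose commanded when the call began, along the tool's axes at that moment; what a row does not reach only later rows make up. A row lasts 1/8 s, in which the tool goes at most 62.5 mm and 10.7 degrees, less where a joint would pass 70% of its speed; a pose out of reach is approached as far as the arm can. A call with a gripper value outside its range is refused whole. "hand" is the finger opening in m, from 0 to 0.0854, set as the call begins (left out, the last holds). The fingers move at their own pace and stop on an object; the grip force is fixed at half the most. Time passes only in rows, so rows that repeat a pose let the fingers close. It gives the time, the measured TCP pose, the force and the opening at its end, in the units of the state.
- monitor.get_obs(): the state, without advancing time (a new reading comes with each control period).
- cams.camera(name): name is "scene" or "top" or "wrist"; returns the picture (400x640x3 uint8, blue, green, red); there is no depth.
- cams.camera_info(name): a dict with "fx", "fy", "cx", "cy" (pixels), "rvec" (rotation vector, rad) and "tvec" (3), from world to camera coordinates, as OpenCV has them. Camera axes: x right, y down, z forward; pixel columns grow to the right and rows downward; lengths in m; the calibration is good to about 2 mm. A picture is of the moment at which its call begins: read the wrist's pose just before it. camera_info takes no time and is no camera call; for the wrist camera it gives the pose at the moment of the call.
- order.sign_off(): hands the job in, once; it reports no verdict.
The state is a dict: "t": time; "q": joint angles; "joint_vel": joint speeds; "joint_efforts": joint torques, N m; "ee_pos": TCP position; "orientation": TCP orientation; "wrist_force": force on the tool from outside, world axes, zero at the start; "moment": the same for the moment, N m; "grip_width": finger opening in m.
Only numpy, scipy, OpenCV 4.12 (cv2) and the standard library are available. Lean on these libraries where they do the work, as an engineer would, in place of code of your own. Each camera call takes 0.05 s, during which the arm holds its last target. There are 200 camera calls.

## Working session

There is one attempt and no reset: what is moved stays moved. The work goes in short steps, Python scripts to look and compute and a tool call to move; the robot and the scene stay as the last step left them, time stands still between calls to the robot, and variables do not carry over. Pictures are saved under pics/ and viewed, about 8 in all and at most 12, crops included, and the job is handed in when it is done.

Besides the shell and the picture viewer there is one more tool, called after "Call:" as name(argument=value, ...), one argument or row to a line, values as JSON. move_arm: Moves the arm, as the interface text tells. Its arguments: {"type":"object","properties":{"plan":{"type":"string"},"hand":{"type":"number"}},"required":["plan"]}

```bash
mkdir -p pics; cat > h.py <<'E'
import numpy as np,cv2
from cell import monitor,cams,order
def cam(n):
    i=cams.camera_info(n);R=cv2.Rodrigues(np.array(i['rvec'],float))[0];t=np.array(i['tvec'],float).ravel()
    K=np.array([[i['fx'],0,i['cx']],[0,i['fy'],i['cy']],[0,0,1]]);return K,R,t
def onz(n,uv,z,c=None):
    K,R,t=c or cam(n);d=R.T@np.linalg.solve(K,[uv[0],uv[1],1]);o=-R.T@t
    return o+d*(z-o[2])/d[2]
def proj(n,p,c=None):
    K,R,t=c or cam(n);q=K@(R@np.array(p)+t);return q[:2]/q[2]
E
python3 - <<'E'
from h import *
o=monitor.get_obs();print(o['t'],o['ee_pos'],np.round(o['orientation'],3),o['wrist_force'])
for n in("scene","top"):
    cv2.imwrite(f"pics/{n}0.png",cams.camera(n));K,R,t=cam(n);print(n,K[0,0],-R.T@t)
E
```

```text
0.0 [ 0.21948407 -0.61116073  0.24437658] [[ 0.941  0.338 -0.001]
 [ 0.338 -0.941  0.002]
 [-0.    -0.002 -1.   ]] [-0.45514437  0.48813602 -0.07845651]
scene 499.2569978136637 [1.08145651 0.43884845 0.73083261]
top 484.6020826011518 [0.42354481 0.01540071 0.94674502]
```

View pics/top0.png

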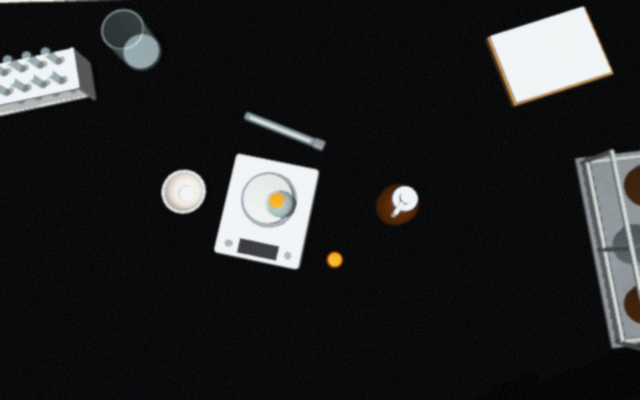

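View pics/scene0.png

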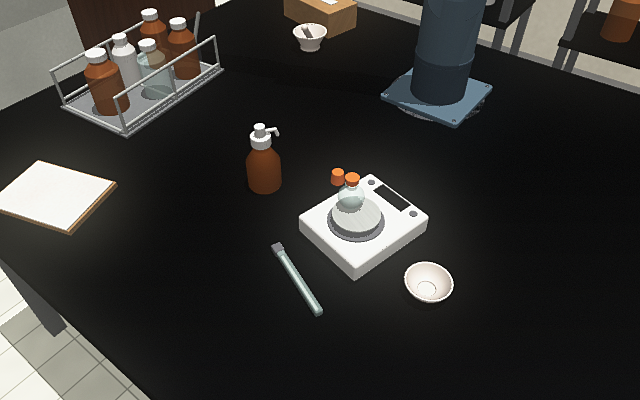

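The top view shows the pan near (268,199), the flask's orange stopper near (276,201), the dish at (184,191), the loose stopper at (335,260), the case at (285,131) and the dispenser at (398,204). The scene view agrees.

```bash
cat >> h.py <<'E'
def orange(im,box):
    x0,y0,x1,y1=box;h=cv2.cvtColor(im,cv2.COLOR_BGR2HSV)
    m=cv2.inRange(h,(5,150,150),(25,255,255));k=np.zeros_like(m);k[y0:y1,x0:x1]=m[y0:y1,x0:x1]
    M=cv2.moments(k,True);return (M['m10']/M['m00'],M['m01']/M['m00'],M['m00'])
E
python3 - <<'E'
from h import *
t=cv2.imread("pics/top0.png");s=cv2.imread("pics/scene0.png")
a=orange(t,(255,185,300,220));print(a,'stop top@.139',onz("top",a[:2],.139))
b=orange(s,(343,165,365,190));print(b,'scene@.131',onz("scene",b[:2],.131))
g=cv2.cvtColor(t,cv2.COLOR_BGR2GRAY)
m=np.zeros_like(g);m[148:275,208:325]=(g[148:275,208:325]>200)*255
c=max(cv2.findContours(m,0,1)[0],key=cv2.contourArea);r=cv2.minAreaRect(c);print(r)
B=np.array([onz("top",p,.052) for p in cv2.boxPoints(r)]);print(B.round(4),np.linalg.norm(np.diff(B,axis=0),axis=1),B.mean(0))
L=np.roll(B,-1,0)-B;i=np.argmax(np.linalg.norm(L,axis=1));x=L[i]/np.linalg.norm(L[i]);x*=np.sign(x[0])
pc=B.mean(0)+.02*x;print('x',x,'pan',pc,proj("top",[*pc[:2],.072]),proj("scene",[*pc[:2],.072]))
for n,im,bx in(("top",t,(230,165,310,235)),("scene",s,(290,165,430,260))):
    x0,y0,x1,y1=bx;cv2.imwrite(f"pics/c_{n}.png",cv2.resize(im[y0:y1,x0:x1],None,fx=5,fy=5,interpolation=2))
for n,uv,z in(("dish",(184,191),.03),("stp",(335,260),.028),("case",(285,131),.016),("casea",(247,116),.016),("caseb",(323,146),.016),("disp",(404,198),.152)):print(n,onz("top",uv,z))
E
```

```text
(276.1948051948052, 200.02597402597402, 154.0) stop top@.139 [0.52868571 0.08974648 0.139     ]
(351.22962962962964, 176.93333333333334, 135.0) scene@.131 [0.5234849 0.0862319 0.131    ]
((265.93902587890625, 210.539794921875), (84.7733154296875, 100.27559661865234), 11.888657569885254)
[[0.4477 0.2126 0.052 ]
 [0.6316 0.1757 0.052 ]
 [0.595  0.0194 0.052 ]
 [0.4135 0.0602 0.052 ]] [0.18753731 0.16051739 0.18609626] [0.52195794 0.11696081 0.052     ]
x [ 0.98042017 -0.19691694  0.        ] pan [0.54156635 0.11302248 0.052     ] [266.81155098 197.93115565] [356.12497619 212.29557125]
dish [0.56352668 0.27685057 0.03      ]
stp [ 0.42755801 -0.01001315  0.028     ]
case [0.68197153 0.08290892 0.016     ]
casea [0.71414971 0.15826751 0.016     ]
caseb [0.65014366 0.00837073 0.016     ]
disp [ 0.52657037 -0.12260062  0.152     ]
```

View pics/c_top.png

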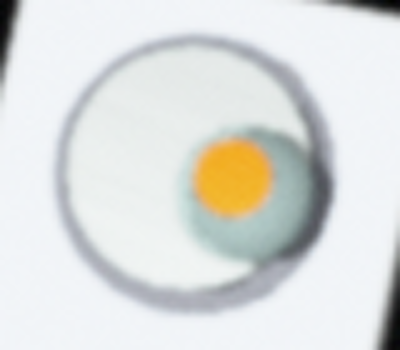

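The pan's centre is about (0.541, 0.111), and the flask is about (0.527, 0.089). That is about 26 mm off, so I push along roughly 60° with slightly open fingers as a cradle. I'm moving over now.

Call:
move_arm(
  plan="0.4756 -0.5123 0 0 0 0;0.4756 -0.5123 0 0 0 0;0.4756 -0.5123 0 0 0 0;0.4756 -0.5123 0 0 0 0;0.4756 -0.5123 0 0 0 0",
  hand=0.02,
)

```text
t: 0.72
ee_pos: [0.3428, -0.3223, 0.2452]
orientation: [[0.941, 0.338, -0.0], [0.338, -0.941, 0.0], [-0.0, -0.0, -1.0]]
wrist_force: [1.5, 0.1, 0.0]
grip_width: 0.0199
```

Call:
move_arm(
  plan="0.263 -0.2836 0 0 0 0;0.263 -0.2836 0 0 0 0;0.263 -0.2836 0 0 0 0;0.263 -0.2836 0 0 0 0;0.263 -0.2836 0 0 0 0",
)

```text
t: 1.35
ee_pos: [0.4653, -0.0351, 0.2453]
orientation: [[0.941, 0.338, 0.0], [0.338, -0.941, -0.0], [-0.0, 0.0, -1.0]]
wrist_force: [1.6, -0.3, 0.8]
grip_width: 0.02
```

```bash
cat >> h.py <<'E'
from scipy.spatial.transform import Rotation as Ro
def to(p,yaw):
    o=monitor.get_obs();R=np.array(o['orientation']);P=np.array(o['ee_pos'])
    c,s=np.cos(np.radians(yaw)),np.sin(np.radians(yaw));T=np.array([[c,s,0],[s,-c,0],[0,0,-1]])
    print('t',o['t'],'at',P.round(4),'w',round(o['grip_width'],4),'F',np.round(o['wrist_force'],2),'yaw',np.degrees(np.arctan2(R[1,0],R[0,0])))
    print('shift',(R.T@(np.array(p)-P)).round(4),'turn',Ro.from_matrix(R.T@T).as_rotvec(degrees=True).round(2))
E
python3 - <<'E'
from h import *
to([.494,.032,.20],60)
E
```

```text
t 1.35 at [ 0.4653 -0.0351  0.2453] w 0.02 F [ 1.61 -0.34  0.83] yaw 19.73712876971172
shift [ 0.0497 -0.0535  0.0453] turn [ 2.000e-02  1.000e-02 -4.026e+01]
```

Call:
move_arm(
  plan="0.05 -0.053 0.045 0 0 -40;0.05 -0.053 0.045 0 0 -40;0.05 -0.053 0.045 0 0 -40;0.05 -0.053 0.045 0 0 -40;0.05 -0.053 0.045 0 0 -40",
)

```text
t: 1.98
ee_pos: [0.4938, 0.0298, 0.1999]
orientation: [[0.505, 0.863, -0.001], [0.863, -0.505, 0.0], [-0.0, -0.001, -1.0]]
wrist_force: [0.1, 0.5, 0.2]
grip_width: 0.0197
```

```bash
python3 - <<'E'
from h import *
to([.494,.032,.20],60)
c=cam("wrist");im=cams.camera("wrist");cv2.imwrite("pics/w1.png",im);print(c)
print(proj("wrist",[.541,.111,.072],c),-c[1].T@c[2])
E
```

```text
t 1.975 at [0.4938 0.0298 0.1999] w 0.0197 F [0.11 0.48 0.18] yaw 59.675565408721425
shift [ 0.002  -0.0009 -0.0001] turn [-0.05  0.01 -0.32]
(array([[340.49590891,   0.        , 317.83841836],
       [  0.        , 340.49590891, 200.97540177],
       [  0.        ,   0.        ,   1.        ]]), array([[ 0.86310381, -0.50502537, -0.00108498],
       [-0.4826355 , -0.82546764,  0.29268779],
       [-0.14871038, -0.25209629, -0.95620745]]), array([-0.41072732,  0.23770884,  0.41614264]))
[317.94662023  67.0491853 ] [0.53111178 0.09370126 0.32789859]
```

View pics/w1.png

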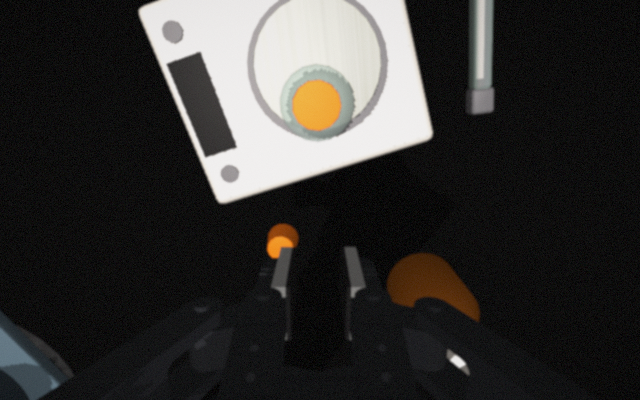

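The wrist view shows the stopper at (317,104), the pan's ring centred near column 318 and the fingers centred near column 319. The push line is well aligned.

```bash
cat >> h.py <<'E'
def panfit(n,im,c,p0=(.541,.111)):
    # radial search for strongest bright->dark edge near the pan rim, then lstsq circle in the plane z=.072
    g=cv2.GaussianBlur(cv2.cvtColor(im,cv2.COLOR_BGR2GRAY),(0,0),.8).astype(float);p=np.array(p0)
    for _ in range(3):
        P=[]
        for a in np.radians(np.arange(0,360,4)):
            rs=np.arange(.036,.053,.0004)
            uv=np.array([proj(n,[p[0]+r*np.cos(a),p[1]+r*np.sin(a),.072],c) for r in rs],np.float32)
            if uv[:,1].min()<1: continue
            v=cv2.remap(g.astype(np.float32),uv[:,0],uv[:,1],1).ravel();d=np.gradient(v);k=d.argmin()
            if v[:k+1].max()>170: P.append(p+rs[k]*np.array([np.cos(a),np.sin(a)]))
        P=np.array(P)
        for _ in range(3):
            s=np.linalg.lstsq(np.c_[2*P,np.ones(len(P))],(P**2).sum(1),rcond=None)[0]
            r=np.sqrt(s[2]+s[0]**2+s[1]**2);e=abs(np.hypot(*(P-s[:2]).T)-r);P=P[e<=max(np.quantile(e,.85),.0005)]
        p=s[:2]
    return p,r,len(P),e.mean()
E
python3 - <<'E'
from h import *
c=cam("wrist");im=cv2.imread("pics/w1.png")
a=orange(im,(280,70,360,140));F=onz("wrist",a[:2],.139,c);print(a,F)
for n,i,cc in(("wrist",im,c),("top",cv2.imread("pics/top0.png"),cam("top")),("scene",cv2.imread("pics/scene0.png"),cam("scene"))):
    print(n,panfit(n,i,cc))
to([.5409-.5*.06,.089-.863*.06,.100],60)
E
```

```text
(316.20652173913044, 104.92554347826086, 1840.0) [0.52825856 0.09051602 0.139     ]
wrist (array([0.54104678, 0.11224167]), np.float64(0.044348343451043076), 57, np.float64(0.00010975373792395326))
top (array([0.54105466, 0.1117894 ]), np.float64(0.04432969269691893), 63, np.float64(0.0002704452250162315))
scene (array([0.53991031, 0.11068165]), np.float64(0.047816292855169217), 52, np.float64(0.00120038375271728))
t 2.025 at [0.4938 0.0298 0.2001] w 0.02 F [ 0.89  0.3  -0.33] yaw 59.58257242432096
shift [0.0151 0.011  0.1   ] turn [-0.03  0.01 -0.42]
```

Call:
move_arm(
  plan="0 0 0.03 0 0 -0.5;0 0 0.06 0 0 -0.5;0 0 0.085 0 0 -0.5;0 0 0.1 0 0 -0.5;0 0 0.1 0 0 -0.5",
)

```text
t: 2.65
ee_pos: [0.4935, 0.0299, 0.0997]
orientation: [[0.497, 0.868, -0.002], [0.868, -0.497, -0.0], [-0.001, -0.001, -1.0]]
wrist_force: [-0.2, -0.7, 0.4]
grip_width: 0.0199
```

Call:
move_arm(
  plan="0.008 0 0 0 0 0;0.015 0 0 0 0 0;0.02 0 0 0 0 0;0.025 0 0 0 0 0;0.025 0 0 0 0 0",
)

```text
t: 3.28
ee_pos: [0.5067, 0.0521, 0.1004]
orientation: [[0.496, 0.869, 0.0], [0.869, -0.496, 0.0], [0.0, 0.0, -1.0]]
wrist_force: [0.3, 0.2, 0.0]
grip_width: 0.02
```

```bash
cat >> h.py <<'E'
def look(tag):
    to([.541,.112,.1],60.3)
    o=monitor.get_obs();R=np.array(o['orientation'])
    c=cam("wrist");im=cams.camera("wrist");cv2.imwrite(f"pics/w_{tag}.png",im)
    t=cams.camera("top");s=cams.camera("scene");cv2.imwrite(f"pics/t_{tag}.png",t);cv2.imwrite(f"pics/s_{tag}.png",s)
    for n,i,z,cc in(("wrist",im,.139,c),("top",t,.139,cam("top")),("scene",s,.131,cam("scene"))):
        p=proj(n,[.535,.10,.139],cc);x,y=map(int,p);w=150 if n=="wrist" else 26
        if n=="scene":w=22
        try:
            a=orange(i,(max(0,x-w),max(0,y-w),x+w,y+w));F=onz(n,a[:2],z,cc)
            print(n,np.round(a,1),F.round(4),'to pan in tool xy',(R.T@(np.array([.541,.112,0])-[F[0],F[1],0]))[:2].round(4))
        except ZeroDivisionError: print(n,'none')
E
python3 - <<'E'
from h import *
look("2")
im=cv2.imread("pics/w_2.png");s=cv2.imread("pics/s_2.png")[120:270,260:460]
cv2.imwrite("pics/v2.png",np.hstack([cv2.resize(im,None,fx=.6,fy=.6),cv2.resize(s,(320,240),interpolation=2)]))
E
```

```text
t 3.275 at [0.5067 0.0521 0.1004] w 0.02 F [0.28 0.18 0.01] yaw 60.28697094770769
shift [0.069  0.0001 0.0004] turn [ 0.01 -0.02 -0.01]
wrist [ 316.8  207.5 6421. ] [0.5284 0.0912 0.139 ] to pan in tool xy [0.0243 0.0006]
top none
scene [347.6 176.5 198. ] [0.5265 0.0805 0.131 ] to pan in tool xy [ 0.0345 -0.003 ]
```

View pics/v2.png

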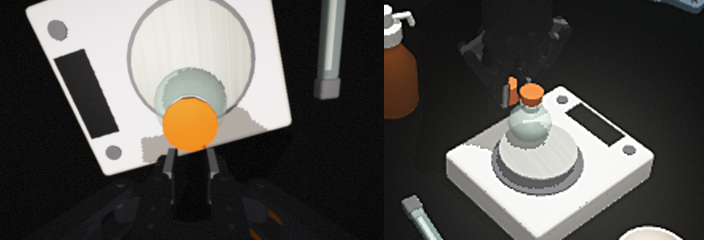

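The wrist view puts the flask ahead of the fingers and in line, with its stopper at full-image (317,207). The scene crop shows the fingertip bottom at full-image about (336,187). I check that height before contact.

```bash
python3 - <<'E'
from h import *
T=np.array([.5067,.0521]);x=np.array([.496,.869]);y=np.array([.869,-.496])
for z in(.076,.086,.096):
  for s in(-1,1): print(z,s,proj("scene",[*(T+.011*x+s*.012*y),z]).round(1))
s=cv2.imread("pics/s_2.png")[150:230,310:390];cv2.imwrite("pics/v3.png",cv2.resize(s,None,fx=7,fy=7,interpolation=2))
E
```

```text
0.076 -1 [348.3 188.2]
0.076 1 [336.8 191.6]
0.086 -1 [348.6 184.4]
0.086 1 [336.9 187.8]
0.096 -1 [348.8 180.5]
0.096 1 [337.1 183.9]
```

View pics/v3.png

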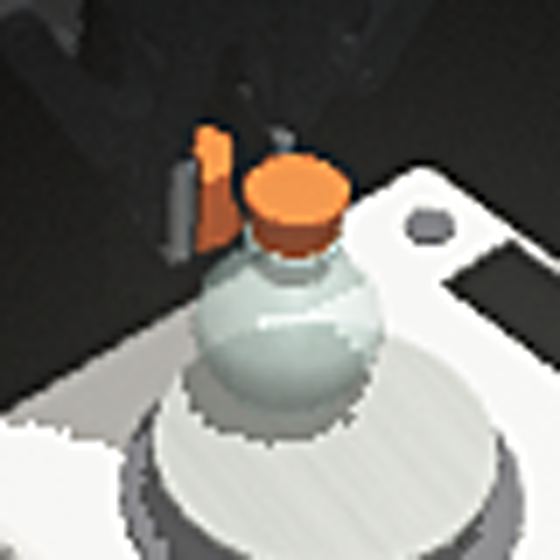

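The fingertip is at z≈0.086, below the bulb's widest height of 0.093. I lower it 3 mm and push slowly.

Call:
move_arm(
  plan="0 0 0.003 0 0 0;0.002 0 0.003 0 0 0;0.004 0 0.003 0 0 0;0.0055 0 0.003 0 0 0;0.007 0 0.003 0 0 0",
)

```text
t: 4.05
ee_pos: [0.51, 0.0578, 0.0973]
orientation: [[0.496, 0.868, 0.0], [0.868, -0.496, 0.0], [0.0, 0.0, -1.0]]
wrist_force: [0.1, -0.6, -0.5]
grip_width: 0.0201
```

Call:
move_arm(
  plan="0.001 0 0 0 0 0;0.002 0 0 0 0 0;0.003 0 0 0 0 0;0.0045 0 0 0 0 0;0.006 0 0 0 0 0",
)

```text
t: 4.68
ee_pos: [0.5128, 0.0629, 0.0972]
orientation: [[0.496, 0.868, -0.0], [0.868, -0.496, -0.0], [-0.0, -0.0, -1.0]]
wrist_force: [-0.3, -1.6, 0.7]
grip_width: 0.0202
```

Call:
move_arm(
  plan="0.0015 0 0 0 0 0;0.003 0 0 0 0 0;0.0045 0 0 0 0 0;0.006 0 0 0 0 0;0.007 0 0 0 0 0",
)

```text
t: 5.3
ee_pos: [0.5164, 0.0691, 0.0973]
orientation: [[0.496, 0.868, 0.0], [0.868, -0.496, 0.0], [0.0, 0.0, -1.0]]
wrist_force: [-0.1, -0.7, -0.0]
grip_width: 0.0202
```

```bash
python3 - <<'E'
from h import *
look("4")
im=cv2.imread("pics/w_4.png");s=cv2.imread("pics/s_4.png")[120:270,260:460]
cv2.imwrite("pics/v4.png",np.hstack([cv2.resize(im,None,fx=.6,fy=.6),cv2.resize(s,(320,240),interpolation=2)]))
E
```

```text
t 5.3 at [0.5164 0.0691 0.0973] w 0.0202 F [-0.11 -0.72 -0.04] yaw 60.26193431926939
shift [ 0.0494  0.0001 -0.0027] turn [ 0.   -0.   -0.04]
wrist [ 318.   248.6 6202. ] [0.5331 0.0985 0.139 ] to pan in tool xy [0.0156 0.0002]
top none
scene [353.2 180.2 125. ] [0.5284 0.0939 0.131 ] to pan in tool xy [0.0219 0.002 ]
```

View pics/v4.png

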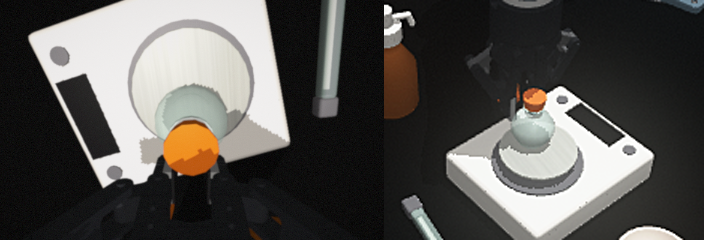

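The flask is upright, 33.8 mm ahead of the TCP as predicted, and 15.6 mm remain. Its stopper is at full-image (318,249) in the wrist view.

Call:
move_arm(
  plan="0.001 0 0 0 0 0;0.0025 0 0 0 0 0;0.004 0 0 0 0 0;0.0055 0 0 0 0 0;0.0065 0 0 0 0 0",
)

```text
t: 6.08
ee_pos: [0.5197, 0.0748, 0.0973]
orientation: [[0.496, 0.868, 0.0], [0.868, -0.496, 0.0], [0.0, 0.0, -1.0]]
wrist_force: [0.9, 0.4, -0.5]
grip_width: 0.0205
```

Call:
move_arm(
  plan="0.001 0 0 0 0 0;0.0025 0 0 0 0 0;0.004 0 0 0 0 0;0.005 0 0 0 0 0;0.0055 0 0 0 0 0",
)

```text
t: 6.7
ee_pos: [0.5223, 0.0795, 0.0973]
orientation: [[0.496, 0.868, -0.0], [0.868, -0.496, -0.0], [-0.0, -0.0, -1.0]]
wrist_force: [-1.1, -0.6, -0.6]
grip_width: 0.0201
```

```bash
python3 - <<'E'
from h import *
look("5");im=cv2.imread("pics/w_5.png");print(panfit("wrist",im,cam("wrist")))
E
```

```text
t 6.7 at [0.5223 0.0795 0.0973] w 0.0201 F [-1.14 -0.63 -0.6 ] yaw 60.26138446754947
shift [ 0.0375  0.0001 -0.0027] turn [-0.    0.   -0.04]
wrist [ 318.   248.5 6190. ] [0.539  0.1089 0.139 ] to pan in tool xy [0.0037 0.0002]
top none
scene [354.2 183.2 131. ] [0.5336 0.0997 0.131 ] to pan in tool xy [0.0144 0.0003]
(array([0.54110216, 0.11261921]), np.float64(0.04406089633129492), 51, np.float64(0.00016775987601761375))
```

3.8 mm remain. I finish slowly, then back off and up.

Call:
move_arm(
  plan="0.001 0 0 0 0 0;0.002 0 0 0 0 0;0.003 0 0 0 0 0;0.0037 0 0 0 0 0;0.0039 0 0 0 0 0",
)

```text
t: 7.48
ee_pos: [0.5243, 0.0828, 0.0973]
orientation: [[0.496, 0.868, -0.0], [0.868, -0.496, -0.0], [-0.0, -0.0, -1.0]]
wrist_force: [-0.3, -0.2, 0.2]
grip_width: 0.0202
```

Call:
move_arm(
  plan="-0.001 0 0 0 0 0;-0.004 0 0 0 0 0;-0.012 0 0 0 0 0;-0.024 0 0 0 0 0;-0.038 0 0 0 0 0",
)

```text
t: 8.1
ee_pos: [0.5048, 0.0488, 0.0973]
orientation: [[0.496, 0.868, -0.0], [0.868, -0.496, -0.0], [-0.0, -0.0, -1.0]]
wrist_force: [0.1, -0.3, 0.4]
grip_width: 0.0201
```

Call:
move_arm(
  plan="-0.015 0 -0.03 0 0 0;-0.015 0 -0.08 0 0 0;-0.015 0 -0.11 0 0 0;-0.015 0 -0.11 0 0 0;-0.015 0 -0.11 0 0 0",
)

```text
t: 8.72
ee_pos: [0.4971, 0.036, 0.2066]
orientation: [[0.497, 0.868, -0.001], [0.868, -0.497, -0.001], [-0.001, -0.001, -1.0]]
wrist_force: [-0.2, -0.5, -0.4]
grip_width: 0.0204
```

```bash
python3 - <<'E'
from h import *
look("6");im=cv2.imread("pics/w_6.png");print(panfit("wrist",im,cam("wrist")))
im=cv2.imread("pics/w_6.png");s=cv2.imread("pics/s_6.png")[120:270,260:460]
cv2.imwrite("pics/v6.png",np.hstack([cv2.resize(im,None,fx=.6,fy=.6),cv2.resize(s,(320,240),interpolation=2)]))
E
```

```text
t 8.725 at [0.4971 0.036  0.2066] w 0.0204 F [-0.2  -0.47 -0.37] yaw 60.21664491827731
shift [0.0879 0.0004 0.1065] turn [-0.05  0.06 -0.08]
wrist [ 316.5   80.5 1958. ] [0.5372 0.1079 0.139 ] to pan in tool xy [0.0054 0.0012]
top none
scene [346.3 180.1 289. ] [0.5355 0.084  0.131 ] to pan in tool xy [ 0.027  -0.0092]
(array([0.54055725, 0.11308139]), np.float64(0.0442036711733497), 78, np.float64(0.00019371456517044082))
```

View pics/v6.png

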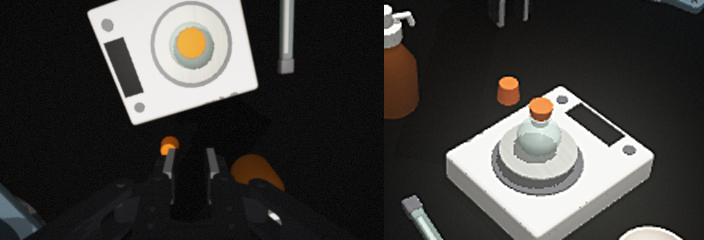

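The flask stands upright near the pan's middle (stopper at full-image about (318,70)). My colour window may have caught part of the loose stopper, so I re-measure with tight windows.

```bash
python3 - <<'E'
from h import *
im=cv2.imread("pics/w_6.png");c=cam("wrist")
a=orange(im,(270,20,370,120));F=onz("wrist",a[:2],.139,c);p=panfit("wrist",im,c)[0];print(a,F,p,p-F[:2])
s=cv2.imread("pics/s_6.png");b=orange(s,(347,175,372,200));print(b,onz("scene",b[:2],.131))
s0=cv2.imread("pics/s_6.png");t=cv2.imread("pics/t_6.png")
print('old scene',onz("scene",(351.2,176.9),.131))
m=cv2.imread("pics/scene0.png")
for n,bx in(("loose stopper",(328,165,345,190)),):print(n,orange(m,bx),orange(s,bx))
E
```

```text
(318.5609492988134, 71.45954692556634, 1854.0) [0.54026275 0.11189946 0.139     ] [0.54055725 0.11308139] [0.00029449 0.00118194]
(357.56198347107437, 185.68595041322314, 121.0) [0.53539582 0.10793462 0.131     ]
old scene [0.52344466 0.08613994 0.131     ]
loose stopper (338.1524390243902, 175.9268292682927, 164.0) (338.1845238095238, 176.01190476190476, 168.0)
```

```bash
python3 - <<'E'
from h import *
print(order.sign_off())
E
```

```text
the job is handed in; nothing more can be done
None
```

The flask now stands upright about 1 mm from the middle of the pan, and I have handed the job in after about 9 s of robot time. I pushed it about 25 mm at bulb height in one slow, straight push with the fingertips slightly open, then backed off and raised the hand clear.

**Position:** the last wrist view puts the flask at (0.5403, 0.1119) and the pan's centre at (0.5406, 0.1131), an offset of about 1.2 mm. The scene camera shows the flask moved (12.0, 21.8) mm, against (12.5, 21.9) mm needed.

**Surroundings:** wrist force readings between moves stayed under 2 N. The loose stopper had not moved in the scene view. I did not measure the dish, thermometer case or dispenser again, but the hand never went near them.

**Disagreements:**
- The scene camera's absolute position for the flask is off by about 5 mm, the same before and after the push, so I used it only for the movement.
- The arm blocked the top view during the push, so that camera could not confirm the end position.
- Some automatic readings along the way were thrown off by the loose stopper's colour. I re-measured the final position with tighter windows.

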